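# Free the lubricator's filler cap of unknown thread hand

## Task

Somebody left an offcut on the blue lubricator block, right against its yellow filler cap: lay the offcut gently on the open table, clear of the block. Then undo the cap; its quarter-turn thread may be left- or right-handed and nothing shows which, so try one way, and if it stops hard, the other. Lift the cap out and finish still holding it up in the gripper, about 10 cm or more above its seat and touching nothing else; leave the other things on the table as they are.

Things in the scene. Friction and masses are not known exactly. Their poses are not given: they have to be found in the camera images.
- lubricator: blue metal block fixed to the table, 100 x 200 mm, top face (deck) 50 mm above the table, on a dark foot plate 120 x 216 x 6 mm, round amber sight glass on its -x side. Origin: centre of its underside; x across, y along its length, z up. The filler port is in its -y half; the +y half is solid.
- port (a point): centre of the filler port on the deck (lubricator frame 0, -50, 50 mm), axis of the seated cap. The cap turns easily about it: one way (unknown, differs from start to start) it stops hard after about 12 to 28 degrees, still locked; the other way it can be lifted straight out when turned 58 to 93 degrees from its start (75 is best); beyond is a hard stop, where it can jam.
- cap: yellow filler cap, 0.12 kg. Origin: centre of the underside of its flange (72 mm round, 6 mm thick), which rests on the deck; z up. On top a round fluted knob, 50 mm across, 6 to 30 mm above the origin, with a black line along the cap's x; at the start the line lies along the block's x within 0.1 rad and the cap is locked, with 2 mm play up and down. A stem with two lugs reaches 44 mm down.
- knob (a point): centre of the knob, 18 mm above the cap's origin: grip here, from any side. Gripped with 80 N the fingers slip round it at about 1 N m, so a hard stop is felt as a moment about the vertical; turning freely takes under 0.2 N m.
- offcut: brown wooden offcut, 52 mm (its x) x 90 mm (its y) x 22 mm high, 0.07 kg, lying on the block's deck, one short end close to the cap's flange, top 72 mm above the table, in the way of the fingers at the knob. Origin: centre of its underside. Grip across the 52 mm. The table (z = 0) to the robot's right of the block, around x = 0.50, y = -0.33, is free.
- mug: bystander: green mug, 86x118x96 mm, on the table. Origin: centre of its underside.
- glue: bystander: white glue bottle with orange nozzle, 190 mm tall, 62 mm round, on the table. Origin: centre of its underside.
- tape: bystander: roll of masking tape, 96 mm round, 25 mm high, on the table. Origin: centre of its underside.
- screwdriver: bystander: screwdriver with orange handle, 202 mm long, on the table. Origin: centre of its underside.
- caliper: bystander: digital caliper, 200 mm long, on the table. Origin: centre of its underside.
Not all that is in view belongs to the job. Leave any black look-alike of the offcut alone.

How it is judged:
By the outcome, as a careful person would: the job done as asked, in the order asked, and still so for the second after the job is handed in, while the arm keeps its last pose, push and grip.
It also fails if it takes over 64 s, if anything falls off the work surface, if the arm or the gripper's body presses on something with over 40 N, if the wrist force passes 120 N, or if a joint passes its speed limit or range.

## Robot

A 7-joint arm with a two-finger parallel gripper is mounted at the origin on the work surface; the furniture and walls round the work are solid. World frame = base frame: x ahead of the robot, y to its left, z up, the work surface at z = 0. Lengths are in m, angles in rad, forces in N, time in s.
With the tool pointing down it reaches from about 0.425 to 0.925 m from the base axis. Payload 6.8 kg.
Tool frame: the origin (TCP) lies on the front face of the gripper's body, between the roots of the fingers; the fingertips stand 73 mm ahead of it and the grasp point (between the pads) lies 54 mm ahead of it (env.nose_length is the distance from the TCP to the fingertips, in m); z points along the fingers, y is the line along which they close (so a half turn about z gives the same grasp; the last joint's range is limited). The gripper opens to 85 mm and grips with 20 to 120 N. Pads are 22 mm wide; open, the fingers measure 114 mm over their backs; the gripper's body (76 mm by 85 mm) begins 54 mm behind the grasp point. The pads swing forward as they close: fully open they stand 13 mm farther back than shut.
Start: joints at [-1.354, 0.477, 0.022, 1.555, -0.011, 1.109, -0.083], TCP at [0.215, 0.64, 0.304] pointing down, gripper open.
Joint ranges: [-2.96, 2.96], [-0.34, 2.1], [-1.41, 1.46], [0.24, 2.44], [-1.37, 4.51], [0.17, 1.92], [-2.96, 2.96]. Speed limits (rad/s): [2.39, 2.39, 3.14, 3.14, 3.14, 3.14, 3.14].

## Interface

Orientations are given as a unit quaternion [w, x, y, z].
In Python, from cell import env, kin, camera, calibration, job gives the robot as it stands. The module is installed in compiled form; this text tells all that it offers. Calls block until the motion is done:
- env.reach(position, orientation): joint-space move of the TCP to a pose.
- env.movel(position, velocity=0.15, rot=None, stop_force=None): straight line of the TCP; rot=None keeps the orientation; velocity is the mean speed in m/s. With stop_force (N) it stops when the force on the tool has changed by that much, and returns True; else False.
- env.goto_joints(angles): joint-space move.
- env.grip(opening, f_grip=None): finger opening in m; f_grip is the grip in N (None keeps the last); returns when the fingers have stopped.
- env.dwell(seconds).
- kin.inverse_kinematics(position, orientation): joint angles nearest the present ones, or None.
- env.get_state(): the state.
- camera(name): name is "side" or "top" or "wrist"; returns (picture, depth): 384x512x3 uint8, blue, green, red; 384x512 float32, m along the optical axis (not along the pixel's ray), 0 where there is no reading.
- calibration(name): a dict with "fx", "fy", "cx", "cy" (pixels), "rvec" (rotation vector, rad) and "tvec" (3), from world to camera coordinates, as OpenCV has them. Camera axes: x right, y down, z forward; pixel columns grow to the right and rows downward; lengths in m; the calibration is good to about 2 mm. The wrist camera is an equidistant fisheye: a pixel r from the principal point sees the ray r / f radians off the axis. A picture is of the moment at which its call begins: read the wrist's pose just before it. calibration takes no time and is no camera call; for the wrist camera it gives the pose at the moment of the call.
A pose or a line that the arm cannot do raises env.PlanningError and nothing moves.
- job.job_done(): hands the job in; it is judged then, once.
The state is a dict: "time": time; "qpos": joint angles; "joint_velocities": joint speeds; "joint_torque": joint torques, N m; "tcp_pos": TCP position; "orientation": TCP orientation; "force": force on the tool from outside, world axes, zero at the start; "torque": the same for the moment, N m; "opening": finger opening in m; "gripper_force": force on a finger pad.
Only numpy, scipy, OpenCV 4.12 (cv2) and the standard library are available. Lean on these libraries where they do the work, as an engineer would, in place of code of your own. Each camera call takes 0.05 s, during which the arm holds its last target. There are 200 camera calls.

## Working session

There is one attempt and no reset: what is moved stays moved. The work goes in short steps, each a Python script; the robot and the scene stay as the last script left them, time stands still between calls to the robot, and variables do not carry over. Pictures are saved under pics/ and viewed, at most 10 in all, crops included, and the job is handed in when it is done.

```bash
mkdir -p pics; python3 - <<'E'
from cell import env,camera,calibration
import cv2,numpy as np
for n in("top","side"):
    p,d=camera(n);cv2.imwrite(f"pics/{n}0.png",p);np.savez(f"pics/{n}0.npz",p=p,d=d);print(n,calibration(n),(d>0).mean())
s=env.get_state();print({k:np.round(v,3).tolist() for k,v in s.items()})
E
```

```text
top {'fx': 412.3318716906806, 'fy': 412.3318716906806, 'cx': 252.39648786664722, 'cy': 184.31985764755004, 'rvec': array([ 2.11673201, -2.15744385,  0.17456765]), 'tvec': array([-0.18845556,  0.52826024,  1.2295914 ])} 0.9960734049479166
side {'fx': 435.63739279840405, 'fy': 435.63739279840405, 'cx': 258.23935957551276, 'cy': 190.2995366523843, 'rvec': array([ 0.11095221,  2.68151496, -1.58636668]), 'tvec': array([0.53025026, 0.12893609, 1.2204593 ])} 0.9746551513671875
{'time': 0.1, 'qpos': [-1.354, 0.478, 0.022, 1.556, -0.011, 1.109, -0.083], 'joint_velocities': [0.0, -0.002, 0.001, -0.006, -0.001, -0.001, 0.001], 'joint_torque': [0.004, -59.776, 1.614, -28.195, 0.013, 0.005, 0.0], 'tcp_pos': [0.215, 0.639, 0.303], 'orientation': [-0.0, 0.162, 0.987, -0.001], 'force': [0.196, -0.72, -0.108], 'torque': [-0.037, 0.056, 0.013], 'gripper_force': 0.0, 'opening': 0.086}
```

View pics/top0.png

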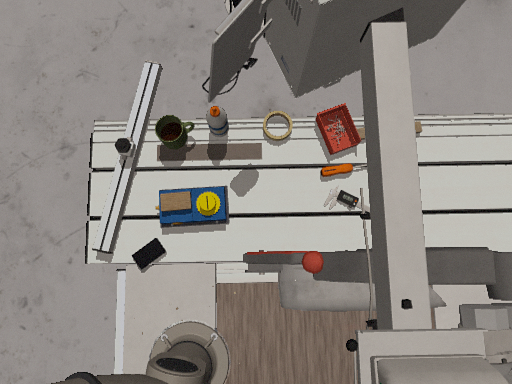

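View pics/side0.png

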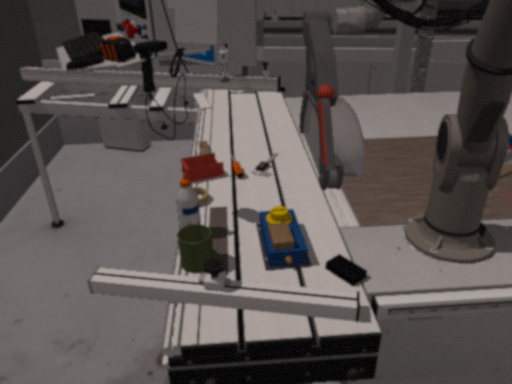

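The top view shows the block at about (194,205), with the cap at (208,204) and the offcut at (175,201). The black look-alike is at (149,253), and a fence rail runs along the left. The side view shows the cap at (279,215) and the offcut at (282,235). Next I'll turn these into world positions.

```bash
cat > h.py <<'E'
import cv2,numpy as np
from scipy.spatial.transform import Rotation as R
def ray(c,px,fish=False):
    """world origin and unit directions for pixels (n,2)"""
    px=np.atleast_2d(np.asarray(px,float)); a=(px-[c['cx'],c['cy']])/[c['fx'],c['fy']]
    if fish:
        r=np.linalg.norm(a,axis=1,keepdims=True)+1e-12; v=np.c_[a/r*np.sin(r),np.cos(r)]
    else: v=np.c_[a,np.ones(len(a))]
    M=R.from_rotvec(np.ravel(c['rvec'])); o=-M.inv().apply(np.ravel(c['tvec']))
    v=M.inv().apply(v); return o,v/np.linalg.norm(v,axis=1,keepdims=True)
def plane(c,px,z,fish=False):
    o,v=ray(c,px,fish); return o+v*((z-o[2])/v[:,2:3])
def tri(r1,r2):
    (o1,v1),(o2,v2)=r1,r2; v1,v2=v1[0],v2[0]
    s=np.linalg.lstsq(np.c_[v1,-v2],o2-o1,rcond=None)[0]
    a,b=o1+v1*s[0],o2+v2*s[1]; return (a+b)/2,np.linalg.norm(a-b)
def blob(p,lo,hi,box=None,k=3):
    """largest contour of an HSV range"""
    m=cv2.inRange(cv2.cvtColor(p,cv2.COLOR_BGR2HSV),np.array(lo),np.array(hi))
    if box: b=np.zeros_like(m); x0,y0,x1,y1=box; b[y0:y1,x0:x1]=1; m=m*b
    if k: m=cv2.morphologyEx(m,cv2.MORPH_CLOSE,np.ones((k,k),np.uint8))
    return max(cv2.findContours(m,cv2.RETR_EXTERNAL,cv2.CHAIN_APPROX_NONE)[0],key=cv2.contourArea)
YEL=((22,150,90),(35,255,255)); BLUE=((100,120,40),(125,255,255)); BROWN=((5,50,60),(21,190,220))
E
python3 - <<'E'
from h import *
from cell import calibration
T,S=calibration("top"),calibration("side")
t,s=[np.load(f"pics/{n}0.npz")['p'] for n in("top","side")]
bt,bs=(150,180,235,230),(255,200,310,270)
for nm,c,z in(("yel",YEL,.08),("blue",BLUE,.05),("brown",BROWN,.072)):
    a=cv2.minAreaRect(blob(t,*c,bt)); b=cv2.minAreaRect(blob(s,*c,bs))
    print(nm,a,b[0],b[1]); print(plane(T,[a[0]],z).round(3),plane(T,cv2.boxPoints(a),z)[:,:2].round(3).tolist())
    print(" tri",tri(ray(T,[a[0]]),ray(S,[b[0]])))
for n,px in dict(mug=(172,131),glue=(217,120),rail1=(152,65),rail2=(103,251),railtop=(123,146),black=(149,253),strip0=(157,152),tabR=(88,262),tabR2=(92,122),red=(313,262),base=(180,360)).items(): print(n,plane(T,[px],0).round(3))
D=np.load("pics/top0.npz")['d']
o,v=ray(T,[(123,146),(130,150),(149,253),(313,262),(175,201),(208,204),(217,112),(210,152)])
M=R.from_rotvec(T['rvec'])
for px,vv in zip([(123,146),(130,150),(149,253),(313,262),(175,201),(208,204),(217,112),(210,152)],v):
    d=D[px[1],px[0]]; print(px,(o+vv*d/(M.apply(vv)[2])).round(3))
E
```

```text
yel ((207.5, 203.5), (23.0, 23.0), 90.0) (278.0, 214.5) (17.0, 24.0)
[[ 0.463 -0.064  0.08 ]] [[0.498, -0.03], [0.497, -0.098], [0.428, -0.098], [0.43, -0.03]]
 tri (array([ 0.46810978, -0.06232548,  0.06157904]), np.float64(0.00532779974439649))
blue ((191.6556396484375, 204.9902801513672), (33.62189483642578, 66.6823959350586), 86.42366790771484) (283.3235168457031, 237.7058563232422) (58.35430145263672, 40.67446517944336)
[[ 0.463 -0.012  0.05 ]] [[0.51, 0.093], [0.519, -0.111], [0.416, -0.116], [0.408, 0.085]]
 tri (array([ 0.46431265, -0.00779751,  0.02130462]), np.float64(0.004449736831140134))
brown ((172.48361206054688, 201.3196563720703), (17.201791763305664, 36.03322219848633), 84.80557250976562) (280.7923583984375, 232.83848571777344) (22.69835662841797, 22.94642448425293)
[[0.473 0.042 0.072]] [[0.495, 0.098], [0.503, -0.009], [0.451, -0.014], [0.443, 0.093]]
 tri (array([0.47415845, 0.04176541, 0.071258  ]), np.float64(0.00254775494888277))
mug [[0.713 0.06  0.   ]]
glue [[ 0.747 -0.087  0.   ]]
rail1 [[0.943 0.13  0.   ]]
rail2 [[0.33 0.27 0.  ]]
railtop [[0.665 0.218 0.   ]]
black [[0.322 0.127 0.   ]]
strip0 [[0.643 0.108 0.   ]]
tabR [[0.298 0.315 0.   ]]
tabR2 [[0.748 0.322 0.   ]]
red [[ 0.284 -0.382  0.   ]]
base [[0.005 0.027 0.   ]]
(123, 146) [0.638 0.185 0.104]
(130, 150) [0.635 0.175 0.066]
(149, 253) [0.321 0.121 0.023]
(313, 262) [ 0.294 -0.332  0.349]
(175, 201) [0.474 0.035 0.071]
(208, 204) [ 0.462 -0.065  0.077]
(217, 112) [ 0.714 -0.101  0.174]
(210, 152) [ 0.64  -0.063 -0.001]
```

```bash
python3 - <<'E'
from h import *
from cell import env,kin,camera,calibration
T=calibration("top");D=np.load("pics/top0.npz")['d']
yy,xx=np.mgrid[0:384,0:512];px=np.c_[xx.ravel(),yy.ravel()]
o,v=ray(T,px);P=o+v*(D.ravel()/R.from_rotvec(T['rvec']).apply(v)[:,2])[:,None]
G=np.full((10,20),-1.)
for x,y,z in P:
    i,j=int((x-.1)//.1),int((y+.8)//.06)
    if 0<=i<10 and 0<=j<20 and z>-.02: G[i,j]=max(G[i,j],z)
print("cols y from -.8 step .06; rows x from .1 step .1");print((G*100).round().astype(int))
# tool down; fingers closing along world x (tool y = +-x)
q=lambda a:np.roll((R.from_euler('z',a)*R.from_euler('x',np.pi)).as_quat(),1)
for a in(np.pi/2+.05,-np.pi/2+.05,0,.4,-.4,.8,-.8):
    for pos in([.46,-.01,.35],[.473,.042,.128],[.5,-.33,.08],[.462,-.064,.131]):
        j=kin.inverse_kinematics(pos,q(a));print(round(a,2),pos,None if j is None else np.round(j,2).tolist())
E
```

```text
cols y from -.8 step .06; rows x from .1 step .1
[[   1   20   55   54   71   79   79   79   72    1    1    1    2    2
    54   57    1   -1 -100 -100]
 [   1   49   54   53   72   72   72   72   34   28   19    1    1    1
     1    3    2    1    1 -100]
 [   1   49   52   51   51   70   70   62   34   28  130    1    1    1
     3    3    3    5    5 -100]
 [   1    1 -100    1    2   70   70    1    1    1    1    8    9    8
     8    3    5    5    1 -100]
 [   1    1 -100    2    3   70   70    1    1    1   79   73    6    7
     6    1    5    5    1 -100]
 [   2    3 -100    2    6   70   75   79   81   79   79   71   13   10
    10    4   11    4    1 -100]
 [   2    2 -100   63   67   71   71    3   72   72   67   39   15   10
    10    5    5    1    1 -100]
 [-100 -100 -100 -100 -100 -100 -100 -100 -100   48   51 -100 -100 -100
  -100    5    5 -100 -100 -100]
 [-100 -100 -100 -100 -100 -100 -100 -100 -100 -100 -100 -100 -100 -100
     5    5 -100 -100 -100 -100]
 [-100 -100 -100 -100 -100 -100 -100 -100 -100 -100 -100 -100 -100 -100
  -100 -100 -100 -100 -100 -100]]

[... 1280 characters left out ...]
-0.33, 0.08] [-0.21, 0.98, 1.05, 1.93, -1.09, 0.95, -0.57]
-0.4 [0.462, -0.064, 0.131] [-0.79, 0.68, 1.06, 2.23, -0.91, 0.77, -1.07]
0.8 [0.46, -0.01, 0.35] [-0.9, 0.06, 0.84, 2.03, -0.05, 1.07, -0.81]
0.8 [0.473, 0.042, 0.128] [-0.65, 0.47, 0.53, 2.19, -0.43, 0.58, -0.57]
0.8 [0.5, -0.33, 0.08] [-0.21, 0.98, 1.05, 1.93, -1.09, 0.95, 0.63]
0.8 [0.462, -0.064, 0.131] [-0.67, 0.57, 0.87, 2.22, -0.72, 0.66, -0.05]
-0.8 [0.46, -0.01, 0.35] [-1.33, 0.13, 1.35, 2.04, -0.14, 1.08, -2.28]
-0.8 [0.473, 0.042, 0.128] [-1.09, 0.9, 1.26, 2.21, -1.12, 0.97, -1.5]
-0.8 [0.5, -0.33, 0.08] [-0.21, 0.98, 1.05, 1.93, -1.09, 0.95, -0.97]
-0.8 [0.462, -0.064, 0.131] [-0.88, 0.88, 1.27, 2.23, -1.11, 0.96, -1.28]
```

```bash
cat >> h.py <<'E'
def q(a):
    """tool down; the fingers close along world direction a (rad from x)"""
    return np.roll((R.from_euler('z',a-np.pi/2)*R.from_euler('x',np.pi)).as_quat(),1)
E
python3 - <<'E'
from h import *
from cell import env,kin,camera,calibration
s=env.get_state();j=np.array(s['qpos']);j[0]=-.2;env.goto_joints(j)
s=env.get_state();print(s['tcp_pos'],s['orientation'])
for a in(.05,np.pi+.05,):
    print(a,np.round(kin.inverse_kinematics([.45,-.01,.35],q(a)),2))
E
```

```text
[0.67156673 0.06352883 0.30295771] [-7.95325198e-04  6.73036506e-01  7.39608691e-01 -4.62043170e-04]
0.05 [ 0.97  0.21 -1.19  1.95  0.22  1.12  2.88]
3.191592653589793 [-0.15  0.05  0.03  2.01 -0.    1.08 -0.06]
```

```bash
python3 - <<'E'
from h import *
from cell import env,kin,camera,calibration
env.reach([.43,-.01,.36],q(np.pi+.05))
c=calibration("wrist");p,d=camera("wrist");cv2.imwrite("pics/w1.png",p);np.savez("pics/w1.npz",p=p,d=d,**c)
env.movel([.43,.03,.30])
c2=calibration("wrist");p2,d2=camera("wrist");np.savez("pics/w2.npz",p=p2,d=d2,**c2)
s=env.get_state();print(s['time'],np.round(s['qpos'],2),c)
E
```

```text
4.45 [-0.2   0.08 -0.01  2.11  0.    0.96 -0.17] {'fx': 297.3186396354542, 'fy': 297.3186396354542, 'cx': 258.82258859219, 'cy': 187.4682402879515, 'rvec': array([-2.84226597, -0.07293335, -0.0121509 ]), 'tvec': array([-0.42924871, -0.08467927,  0.42290343])}
```

View pics/w1.png

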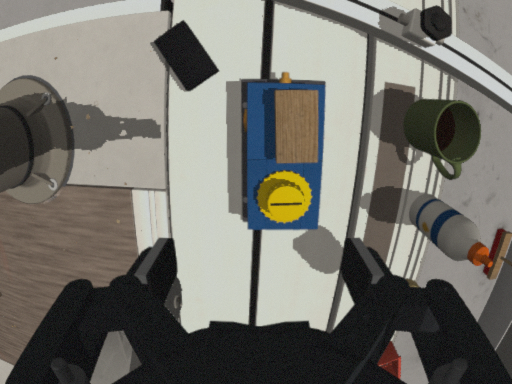

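The wrist view is clear. The offcut's top face spans about (276–318, 90–163) and the cap is centred at (285,197), its black line along columns 271–300. The sight glass is visible at the left edge (245,117). I'll now triangulate across the two wrist views.

```bash
python3 - <<'E'
from h import *
W=[np.load(f"pics/w{i}.npz") for i in(1,2)]
box=[(240,75,332,235),(200,60,360,330)]
out={}
for nm,col in(("brown",((5,40,60),(20,190,230))),("yel",YEL),("blue",BLUE)):
    rs=[]
    for w,b in zip(W,box):
        k=blob(w['p'],*col,b); r=cv2.minAreaRect(k); rs.append((r,k)); print(nm,np.round(r[0],1),np.round(r[1],1),round(r[2],1),cv2.contourArea(k))
    out[nm]=rs
    print("  tri centre",tri(ray(W[0],[rs[0][0][0]],True),ray(W[1],[rs[1][0][0]],True)))
for nm,z in(("brown",.072),("blue",.05)):
    for w,(r,k) in zip(W,out[nm]):
        P=plane(w,k[:,0],z,True)[:,:2]; m=cv2.minAreaRect((P*1000).astype(np.float32)); print(nm,"on plane",m)
for w,(r,k) in zip(W,out["yel"]):
    for z in(.056,.08):
        P=plane(w,k[:,0],z,True)[:,:2]; print("yel",z,cv2.minEnclosingCircle((P*1000).astype(np.float32)))
# black line
for w,(r,k) in zip(W,out["yel"]):
    x,y=np.round(r[0]).astype(int); g=w['p'].max(2)[y-20:y+20,x-20:x+20]; 
    ys,xs=np.nonzero(g<70); P=plane(w,np.c_[xs+x-20,ys+y-20],.08,True)[:,:2]; m=P.mean(0);u=np.linalg.svd(P-m)[2][0];print("line",len(xs),m,np.arctan(u[1]/u[0]))
cv2.imwrite("pics/w2.png",W[1]['p'])
E
```

```text
brown [296. 126.] [72. 42.] 90.0 2985.5
brown [301.  167.5] [85. 50.] 90.0 4059.5
  tri centre (array([0.47440437, 0.03428538, 0.06009715]), np.float64(0.00010568649937096102))
yel [284.1 196. ] [53.5 51.5] 8.1 2089.0
yel [286.3 242.6] [59.1 56. ] 18.4 2495.5
  tri centre (array([ 0.46714093, -0.06130923,  0.05051016]), np.float64(1.1788573651056424e-05))
blue [285.5 156. ] [148.  77.] 90.0 10587.0
blue [289. 195.] [162.  90.] 90.0 13352.5
  tri centre (array([ 0.46960483, -0.01419567,  0.00950775]), np.float64(0.0011823228350309814))
brown on plane ((473.02276611328125, 34.825721740722656), (51.931148529052734, 88.71971130371094), 4.740143775939941)
brown on plane ((473.23553466796875, 35.874656677246094), (52.090267181396484, 91.05101013183594), 4.873478412628174)
blue on plane ((463.82586669921875, -11.984458923339844), (98.32168579101562, 200.70033264160156), 2.5441925525665283)
blue on plane ((463.57916259765625, -9.932090759277344), (99.00862121582031, 201.1945037841797), 2.709386110305786)
yel 0.056 ((466.535400390625, -60.585689544677734), 36.72876739501953)
yel 0.08 ((463.9367980957031, -52.48789596557617), 34.36840057373047)
yel 0.056 ((467.0087890625, -61.11396789550781), 38.357582092285156)
yel 0.08 ((463.8438720703125, -48.410011291503906), 35.41912841796875)
line 28 [ 0.46173993 -0.05668242] -0.7038449657083166
line 19 [ 0.46781995 -0.06115707] 0.08268419888891897
```

View pics/w2.png

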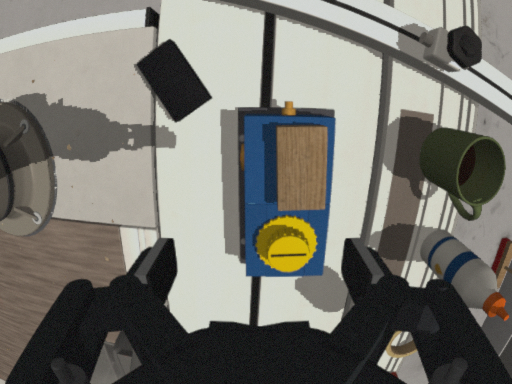

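Both views agree. The offcut is at (0.473, 0.035), yaw 0.084, and its size on the 72 mm plane comes out at 52x90. The block is at (0.464, -0.011), yaw 0.045, which puts the port at (0.466, -0.061). The flange circle agrees with that. I'll grasp the offcut now.

```bash
python3 - <<'E'
from h import *
from cell import env,kin,camera,calibration
def st(n):
    s=env.get_state();print(n,round(s['time'],2),np.round(s['tcp_pos'],4),np.round(s['force'],1),round(s['opening'],4),round(s['gripper_force'],1),np.round(s['qpos'],2))
env.reach([.473,.0353,.20],q(np.pi+.084)); env.grip(.075)
st("above")
print(env.movel([.473,.0353,.127],.06,stop_force=12)); st("down")
env.grip(.03,40); st("grip")
env.movel([.473,.0353,.20],.1); st("lift")
p,d=camera("side");cv2.imwrite("pics/s2.png",cv2.resize(p[130:330,180:400],None,fx=2.5,fy=2.5))
for P in([.49,-.12,.22],[.50,-.28,.20]):
    print(P,np.round(kin.inverse_kinematics(P,q(np.pi+.084)),2))
E
```

```text
above 5.23 [0.4735 0.0353 0.2016] [-0.  -0.2 -0.3] 0.0751 0.0 [-0.2   0.29 -0.01  2.12  0.    0.73 -0.13]
False
down 6.6 [0.4733 0.0353 0.1274] [-0.2  0.8  0.5] 0.0747 0.0 [-0.2   0.42 -0.01  2.16  0.01  0.56 -0.13]
grip 6.93 [0.4733 0.0354 0.1275] [-0.6 -0.5  6.2] 0.0509 42.0 [-0.2   0.42 -0.01  2.16  0.01  0.56 -0.13]
lift 7.82 [0.4725 0.0352 0.1995] [ 0.2 -0.1 -0.3] 0.0507 41.8 [-0.2   0.29 -0.01  2.12  0.    0.73 -0.13]
[0.49, -0.12, 0.22] [ 0.06  0.3   0.06  2.04 -0.03  0.8   0.23]
[0.5, -0.28, 0.2] [ 0.31  0.43  0.12  1.9  -0.07  0.81  0.55]
```

View pics/s2.png

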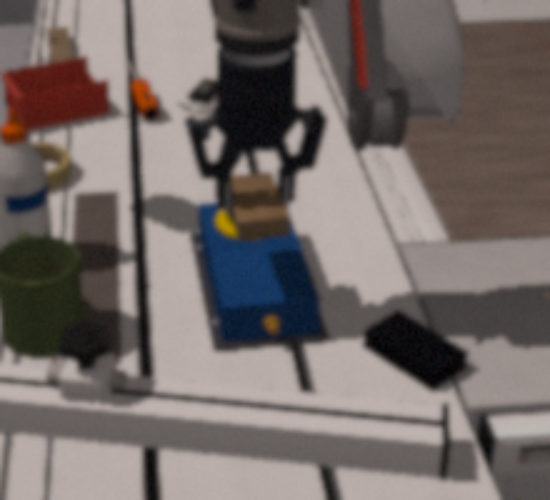

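The crop shows the offcut held level between the fingers at (260,205), clear of the deck. Next I'll lay it on the table.

```bash
python3 - <<'E'
from h import *
from cell import env,kin,camera,calibration
def st(n):
    s=env.get_state();print(n,round(s['time'],2),np.round(s['tcp_pos'],4),np.round(s['force'],1),round(s['opening'],4),round(s['gripper_force'],1),np.round(s['qpos'],2))
env.movel([.49,-.12,.22],.2);env.movel([.50,-.28,.20],.2);env.movel([.50,-.28,.09],.1);st("pre")
print(env.movel([.50,-.28,.072],.015,stop_force=4));st("touch")
z=env.get_state()['tcp_pos'][2]
env.grip(.075);st("open")
env.movel([.50,-.28,.16],.1);env.movel([.45,-.17,.30],.2);st("up")
p,d=camera("top");np.savez("pics/t3.npz",p=p);cv2.imwrite("pics/t3.png",cv2.resize(p[110:270,130:370],None,fx=3,fy=3))
env.reach([.45,-.10,.30],q(np.pi+.0454))
for i,y in((3,-.14),(4,-.06)):
    env.movel([.44,y,.28]);env.dwell(.2)
    c=calibration("wrist");p,d=camera("wrist");np.savez(f"pics/w{i}.npz",p=p,d=d,**c)
st("look")
E
```

```text
pre 11.02 [ 0.5005 -0.2802  0.0907] [-0.3  0.2 -0.7] 0.051 41.8 [ 0.33  0.6   0.09  1.95 -0.09  0.59  0.56]
True
touch 11.83 [ 0.5    -0.28    0.0776] [-0.3  0.7  5.5] 0.0509 42.5 [ 0.34  0.62  0.08  1.96 -0.09  0.57  0.57]
open 12.19 [ 0.4993 -0.2796  0.0768] [-0.3  0.5 -0.5] 0.0748 0.0 [ 0.34  0.62  0.08  1.96 -0.09  0.57  0.57]
up 14.25 [ 0.4497 -0.1705  0.2992] [ 0.4  0.3 -0.2] 0.0751 0.0 [ 0.15  0.16  0.09  2.01 -0.02  0.97  0.33]
look 16.32 [ 0.44   -0.0608  0.28  ] [ 0.   0.2 -0.1] 0.0748 0.0 [-0.    0.12  0.    2.11  0.    0.91  0.04]
```

View pics/t3.png

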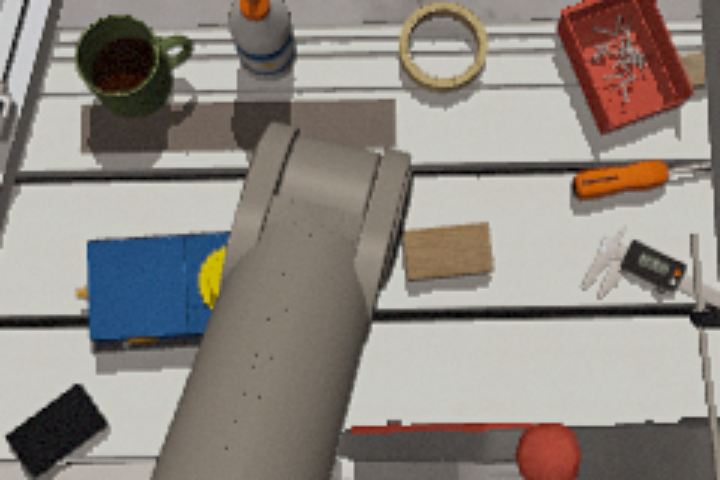

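The top view shows the offcut lying flat on the table at crop (447,252), well clear of the block. Next I'll refine the cap position.

```bash
python3 - <<'E'
from h import *
W=[np.load(f"pics/w{i}.npz") for i in(3,4)]
pk=[]
for i,w in enumerate(W):
    k=blob(w['p'],*YEL); r=cv2.minAreaRect(k)
    P=plane(w,k[:,0],.056,True)[:,:2]; print("px",np.round(r[0]),"flange",cv2.minEnclosingCircle((P*1000).astype(np.float32)))
    x,y=np.round(r[0]).astype(int); m=np.zeros(w['p'].shape[:2],np.uint8); cv2.drawContours(m,[cv2.convexHull(k)],-1,255,-1); m=cv2.erode(m,np.ones((13,13)))
    ys,xs=np.nonzero((w['p'].max(2)<80)&(m>0)); pk.append(np.array([[xs.mean(),ys.mean()]]))
    L=plane(w,np.c_[xs,ys],.08,True)[:,:2]; u=np.linalg.svd(L-L.mean(0))[2][0]; print("line",len(xs),L.mean(0).round(4),np.arctan(u[1]/u[0]).round(3))
print("line centre",tri(ray(W[0],pk[0],True),ray(W[1],pk[1],True)))
a,b=[w['p'] for w in W]; cv2.imwrite("pics/w34.png",np.hstack([a[60:360,130:400],b[60:360,130:400]]))
E
```

```text
px [290.  98.] flange ((466.5213928222656, -61.766876220703125), 36.77665710449219)
line 85 [ 0.4668 -0.0616] 0.071
px [285. 173.] flange ((466.7292785644531, -61.06545639038086), 36.93622970581055)
line 78 [ 0.4667 -0.0615] 0.08
line centre (array([ 0.46671479, -0.06159477,  0.07955096]), np.float64(8.349930328861439e-05))
```

View pics/w34.png

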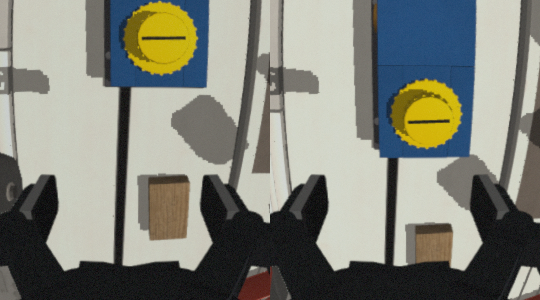

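```bash
cat > turn.py <<'E'
from h import *
from cell import env,kin,camera,calibration
def st(n):
    s=env.get_state();print(n,round(s['time'],2),np.round(s['tcp_pos'],4),"F",np.round(s['force'],1),"M",np.round(s['torque'],2),round(s['opening'],4),round(s['gripper_force'],1),"j7",round(s['qpos'][6],3))
    return s
E
python3 - <<'E'
from turn import *
p=np.array([.4667,-.0614,.131]);Q=q(np.pi+.0454)
env.reach(p+[0,0,.06],Q);st("above")
print(env.movel(p,.06,stop_force=12));st("down")
base=np.array(kin.inverse_kinematics(p,Q));print(base.round(3))
env.grip(.03,80);s=st("grip");m0=s['torque'][2]
def sweep(angles,lim=.5):
    for a in angles:
        j=base.copy();j[6]+=np.radians(a);env.goto_joints(j);s=env.get_state();m=s['torque'][2]-m0
        print(a,round(m,2),np.round(s['force'],1),round(s['time'],2))
        if abs(m)>lim: return a
    return None
hit=sweep(range(4,33,4));st("end");print("hit",hit)
np.savez("turn.npz",base=base,m0=m0)
E
```

```text
above 16.78 [ 0.4663 -0.0617  0.1909] F [ 0.8  0.4 -0.1] M [ 0.04 -0.03 -0.  ] 0.075 0.0 j7 0.045
False
down 17.93 [ 0.467  -0.0614  0.1313] F [ 0.8 -0.2 -0.2] M [-0.04  0.04  0.01] 0.0752 0.0 j7 0.043
[-1.000e-03  4.060e-01 -1.000e-03  2.172e+00  1.000e-03  5.640e-01
  4.300e-02]
grip 18.32 [ 0.467  -0.0614  0.1319] F [-1.4  1.1  9.5] M [ 0.02  0.59 -0.07] 0.0457 80.6 j7 0.043
4 0.25 [-1.4  0.3  8.3] 18.57
8 0.09 [-1.4  0.5  7. ] 18.82
12 0.15 [-0.3  1.1  7.4] 19.07
16 0.21 [-0.7  0.4  6.8] 19.32
20 0.14 [-0.4  0.8  7.5] 19.57
24 0.12 [-0.6  0.4  7.9] 19.82
28 0.15 [-0.4  1.2  6.6] 20.07
32 0.15 [-0.2  0.9  7.5] 20.32
end 20.32 [ 0.4676 -0.0613  0.132 ] F [-0.2  0.9  7.5] M [0.05 0.17 0.07] 0.0454 80.5 j7 0.602
hit None
```

No hard stop by 32° and only about 0.15 N m, so this is the opening direction. I'll carry on to 75° and do a gentle trial lift.

```bash
python3 - <<'E'
from turn import *
t=np.load("turn.npz");base,m0=t['base'],t['m0']
for a in(40,48,56,62,68,72,75):
    j=base.copy();j[6]+=np.radians(a);env.goto_joints(j);s=env.get_state();m=s['torque'][2]-m0
    print(a,round(m,2),np.round(s['force'],1))
    if abs(m)>.5: break
s=st("turned");P=np.array(s['tcp_pos'])
h=env.movel([.4667,-.0614,P[2]+.02],.02,stop_force=20);s=st(f"lift1 {h}")
if not h and s['force'][2]>-6:
    h=env.movel([.4667,-.0614,P[2]+.15],.1,stop_force=15);st(f"lift2 {h}")
    env.dwell(.3);st("rest")
    p,_=camera("side");cv2.imwrite("pics/s5.png",cv2.resize(p[100:300,180:400],None,fx=2.5,fy=2.5))
E
```

```text
40 0.2 [ 0.7 -0.1  6.6]
48 0.18 [-1.2 -0.4  6.5]
56 0.15 [ 0.4 -0.   7.4]
62 0.19 [-0.9  0.2  6.7]
68 0.17 [-0.2 -0.5  6.7]
72 0.2 [ 0.5 -0.   6.2]
75 0.15 [-0.3  0.   7.2]
turned 22.09 [ 0.4677 -0.0614  0.1319] F [-0.3  0.   7.2] M [0.03 0.06 0.07] 0.0458 80.6 j7 1.352
lift1 False 23.29 [ 0.4666 -0.0614  0.1518] F [-0.4 -0.2 -0.7] M [-0.03 -0.01  0.02] 0.0453 81.8 j7 1.353
lift2 False 24.74 [ 0.4664 -0.0614  0.2813] F [ 0.2 -0.1 -1. ] M [-0.   -0.03 -0.06] 0.0454 81.8 j7 1.354
rest 25.04 [ 0.4666 -0.0614  0.2817] F [ 0.2  0.2 -1.9] M [-0.01  0.04  0.01] 0.0455 81.8 j7 1.354
```

View pics/s5.png

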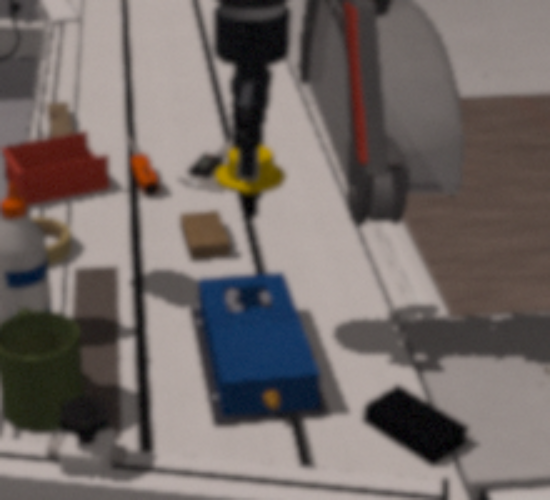

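The side crop shows the cap held up in the gripper at (250,170), the port open at (245,297) and the offcut on the table at (205,235). The cap has been lifted 15 cm, so I'll hand the job in.

```bash
python3 -c "
from cell import job;print(job.job_done())"
```

```text
the job is handed in; nothing more can be done
None
```

The offcut is on the open table clear of the block, the cap came undone on the first direction tried (75° turn), and I handed the job in at about 25 s with the cap still held about 15 cm above its seat.

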